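# Seat the bayonet lens cell on the bench camera and hold it home

## Task

Gently pick up the knurled lens cell from the orange silicone mat and set it over the spigot of the inspection camera, then turn it until its hidden keyways drop over the spigot's pins. Push it fully home against the spring ring and finish while still gripping it and holding it pushed home, so that I can do up the clamp screw; squeeze or press the glass cell no harder than about 25 N and leave the other things on the worktop where they are.

Things in the scene. Friction and masses are not known exactly. Their poses are not given: they have to be found in the camera images.
- lens_cell: Lens cell, about 140 g, round, standing loose, underside down, near the middle of the mat (mat top 4 mm above the table). 36 mm high, tube open at the bottom, glass pane recessed in its top. A squeeze of up to 25 N per finger is safe; 90 N in all (both fingers and push added) breaks it. Origin: centre of the underside, z up; a small red dot on the top rim marks its +x.
- cell_collar (a point): Centre of the cell's knurled metal collar, the place to grip: 22 mm above the cell's underside, outer diameter 54 mm, from 9 mm above the underside up to the top. Below it a dark flange, 66 mm diameter and 9 mm high, on whose ledge fingertips may push down. Axes as the cell's.
- cell_keyway (a point): Mouth of one of the cell's three hidden keyways, on its underside, 20 mm from the axis along the cell's +x (below the red dot); the others are at 120 and 240 degrees. Each is 9 mm wide, open below, cut up through the 16 mm high bore wall. Bore: 35 mm diameter, 28 mm deep to the glass.
- camera: Inspection camera fixed on its back: black box 120 (x) x 100 (y) x 35 mm high, its round lens mount facing up in the middle; a blue panel and a red stud are on its -x side. Origin: centre of the box's underside on the table, on the mount's axis, z up. Camera and mat may stand either way round, left or right.
- spigot_top (a point): Top of the dark upright spigot on the camera, 62 mm above the table, diameter 32 mm (tapers in over the top 4 mm). Three brass pins 5 mm thick, 120 degrees apart, stick out of it to 21.5 mm from the axis. Their direction is not measured: one lies within 29 degrees either side of the camera's +x. A cell turned wrong rests on them, underside 51.5 mm above the table.
- seat (a point): Centre of the hard seat (bright plate of radius 40 mm round the spigot), 37 mm above the table: fully home means the cell's underside is on it. A brass spring ring round the spigot meets the cell's underside 4 mm higher (41 mm) and lifts it back if let go: it yields from 4 N and takes 8 N at the seat.
- mat: Round orange silicone mat, fixed, radius 75 mm, 4 mm thick; the lens cell starts near its middle. Origin: centre of underside.
- circuit_board: Bystander: small green circuit board lying flat, 60 x 40 mm, parts up to 15 mm high. Origin: centre of underside.
- screwdriver: Bystander: screwdriver 140 mm long lying along its x axis, about 30 mm high at most.
- solder_reel: Bystander: reel of solder, diameter 56 mm, 32 mm high. Origin: centre of underside.
- screw_jar: Bystander: clear jar with yellow lid, diameter 52 mm, 60 mm high. Origin: centre of underside.
- tip_cleaner: Bystander: dark tin with brass wool, diameter 64 mm, about 42 mm high. Origin: centre of underside.
- lens_cap: Bystander: black lens cap, diameter 54 mm, 10 mm high. Origin: centre of underside.

How it is judged:
On the way, in this order (a step that is already met when the one before it is completed fails the run):
1. the lens cell is lifted clear of the mat in the fingers (height (world z) of lens_cell above 0.03 m and contact force between the fingers and lens_cell above 1 N), for 0.2 s.
2. the cell has dropped over the pins and is pushed home (z of lens_cell in the frame of camera below 0.0388 m and horizontal distance between lens_cell and camera below 0.004 m), for 0.2 s.
At the end, for the whole second after the job is handed in: The lens cell sits on the spigot with its underside within 1.8 mm of the seat (pins in the keyways, spring ring pressed down), centred within 4 mm, upright within 4 degrees and still, with the fingers still on it and holding it pushed down (more than 4 N on the camera) (all of step 2 and angle between lens_cell's own z axis and vertical below 0.07 rad and linear speed of lens_cell below 0.02 m/s and contact force between the fingers and lens_cell above 2 N and contact force between lens_cell and camera above 4 N); the arm keeps its last pose, push and grip.
It fails at once if the glass cell is squeezed or pressed by the fingers with more than 90 N in total (grip of both fingers and push added) (contact force between the fingers and lens_cell above 90 N).
It fails at once if a bystander is pushed more than 30 mm (distance of any of circuit_board, screwdriver, solder_reel, screw_jar, tip_cleaner, lens_cap from where it was at the start of the episode above 0.03 m).
It also fails if it takes over 51 s, if anything falls off the work surface, if the arm or the gripper's body presses on something with over 40 N, if the wrist force passes 120 N, or if a joint passes its speed limit or range.

## Robot

A 7-joint arm with a two-finger parallel gripper is mounted at the origin on the work surface. World frame = base frame: x ahead of the robot, y to its left, z up, the work surface at z = 0. Lengths are in m, angles in rad, forces in N, time in s.
With the tool pointing down it reaches from about 0.4 to 0.85 m from the base axis. Payload 10.4 kg.
Tool frame: the origin (TCP) lies between the finger pads; the fingertips stand 14 mm ahead of it and the grasp point (between the pads) lies 5 mm behind it; z points along the fingers, y is the line along which they close (so a half turn about z gives the same grasp; the last joint's range is limited). The gripper opens to 87 mm and grips with 3 to 60 N. Pads are 19 mm wide; open, the fingers measure 117 mm over their backs; the gripper's body (75 mm by 190 mm) begins 51 mm behind the grasp point.
Start: joints at [-1.243, 0.332, -0.065, 1.46, 0.022, 1.35, -0.088], TCP at [0.215, 0.587, 0.198] pointing down, gripper open.
Joint ranges: [-2.6, 2.6], [-0.5, 2.12], [-1.47, 1.34], [0.16, 2.42], [-1.27, 4.41], [0.06, 2.06], [-2.6, 2.6]. Speed limits (rad/s): [2.22, 2.22, 2.79, 2.79, 3.14, 3.14, 3.14].

## Interface

Orientations are given as a unit quaternion [x, y, z, w].
In Python, from bench import * gives the robot as it stands.
- The arm moves only by the tool drive_tool, never from a script. Its argument "deltas" is a list of rows, each a list of 7 numbers: the turn, a rotation vector about the tool's x, y, z in degrees, then the shift along the tool's x, y, z in m, then the closure, from -1 (fully open) to 1 (shut). A call has 1 to 12 rows; each row is the pose to reach, as a shift and turn from the pose commanded when the call began, along the tool's axes at that moment; what a row does not reach only later rows make up. A row lasts 1/10 s, in which the tool goes at most 50 mm and 8.59 degrees, less where a joint would pass 70% of its speed; a pose out of reach is approached as far as the arm can. A call with a gripper value outside its range is refused whole. The fingers move at their own pace and stop on an object; "squeeze" is the grip in N (left out, the last holds). Time passes only in rows, so rows that repeat a pose let the fingers close. It gives the time, the measured TCP pose, the force and the opening at its end, in the units of the state.
- read_state(): the state, without advancing time (a new reading comes with each control period).
- camera(name): name is "scene" or "top"; returns (picture, depth): 420x560x3 uint8, red, green, blue; 420x560 float32, m along the optical axis (not along the pixel's ray), 0 where there is no reading.
- camera_params(name): a dict with "K" (3x3 intrinsics, pixels), "R" (3x3) and "t" (3): a world point X has camera coordinates R X + t. Camera axes: x right, y down, z forward; pixel columns grow to the right and rows downward; lengths in m; the calibration is good to about 2 mm. A picture is of the moment at which its call begins. camera_params takes no time and is no camera call.
- close_job(): hands the job in, once; it reports no verdict.
Trained networks look in the newest picture that a camera, given by its name, has taken for a name from the list of things; names that differ only in an ending like _2 or _b are one class to them, and where a whole thing is asked for, a point or a joint stands for the part that bears it (a point fixed in the world has none). Each returns a list of dicts, best first, with "score" (0 to 1); they miss things now and then, are a little off and sometimes report something else, mostly with a low value. They report only what shows in the picture. A call takes as long as a camera call.
- outline_of(label, camera): "pixels" (420x560 bool, what is visible of it) and "location" ([column, row] as shares, 0 to 1, of the picture: columns of its width, rows of its height, amid what is visible of it).
- tip_of(label, camera): "location" ([column, row] as shares, 0 to 1, of the picture: columns of its width, rows of its height: a listed point, or the origin of a listed thing).
The state is a dict: "time": time; "joint_positions": joint angles; "joint_vel": joint speeds; "joint_torque": joint torques, N m; "ee_pos": TCP position; "eef_rot": TCP orientation; "ft_force": force on the tool from outside, world axes, zero at the start; "torque": the same for the moment, N m; "width": finger opening in m.
Only numpy, scipy, OpenCV 4.12 (cv2) and the standard library are available. Lean on these libraries where they do the work, as an engineer would, in place of code of your own. Each camera call takes 0.05 s, during which the arm holds its last target. There are 200 camera calls.

## Working session

There is one attempt and no reset: what is moved stays moved. The work goes in short steps, Python scripts to look and compute and a tool call to move; the robot and the scene stay as the last step left them, time stands still between calls to the robot, and variables do not carry over. Pictures are saved under pics/ and viewed, on a budget of 10 in all, crops included, one or two more only if the job needs it, and the job is handed in when it is done.

Besides the shell and the picture viewer there is one more tool, called after "Request:" by a JSON object that holds its "method" and its "body". drive_tool: Moves the arm, as the interface text tells. Its arguments: {"type":"object","properties":{"deltas":{"type":"array"},"squeeze":{"type":"number"}},"required":["deltas"]}

```bash
mkdir -p pics && ls && cat > h.py <<'E'
from bench import *
import numpy as np, cv2
def world(name,u,v,z):
    "intersect pixel ray with plane z"
    p=camera_params(name);K,R,t=map(np.array,(p["K"],p["R"],p["t"]))
    d=R.T@np.linalg.inv(K)@[u,v,1];c=-R.T@t
    return c+d*(z-c[2])/d[2]
def save(n,img): cv2.imwrite("pics/"+n,cv2.cvtColor(img,cv2.COLOR_RGB2BGR))
def tip(l,c):
    r=tip_of(l,c)
    return [(round(x["score"],2),round(x["location"][0]*560,1),round(x["location"][1]*420,1)) for x in r[:2]]
E
python3 - <<'E'
from h import *
for n in ("scene","top"):
    im,d=camera(n); save(n+"0.png",im); np.savez(n+"0.npz",im=im,d=d)
    p=camera_params(n); print(n,np.array(p["K"]).round(1).tolist(),(-np.array(p["R"]).T@p["t"]).round(3))
Z={"lens_cell":.004,"cell_collar":.026,"camera":0,"spigot_top":.062,"seat":.037,"mat":0}
for l,z in Z.items():
    for n in ("scene","top"):
        print(l,n,[(t,world(n,t[1],t[2],z)[:2].round(4)) for t in tip(l,n)])
s=read_state();print(s)
E
```

```text
pics
scene [[488.3, 0.0, 278.6], [0.0, 488.3, 205.6], [0.0, 0.0, 1.0]] [ 1.046 -0.675  1.056]
top [[455.1, 0.0, 278.3], [0.0, 455.1, 208.3], [0.0, 0.0, 1.0]] [ 0.521 -0.013  1.091]
lens_cell scene [((0.88, 233.0, 235.4), array([ 0.5272, -0.1252]))]
lens_cell top [((0.85, 326.8, 236.2), array([ 0.5222, -0.1307]))]
cell_collar scene [((0.68, 227.8, 229.0), array([ 0.5144, -0.1279]))]
cell_collar top [((0.9, 326.5, 238.4), array([ 0.517 , -0.1277]))]
camera scene [((0.65, 294.7, 226.5), array([ 0.6459, -0.0085])), ((0.64, 304.4, 169.9), array([0.5584, 0.1818]))]
camera top [((0.6, 196.9, 217.7), array([0.5601, 0.1809]))]
spigot_top scene [((0.66, 306.1, 155.5), array([0.5617, 0.1817]))]
spigot_top top [((0.57, 187.1, 214.9), array([0.5637, 0.1923])), ((0.48, 339.2, 235.4), array([ 0.5245, -0.1523]))]
seat scene [((0.96, 304.7, 162.6), array([0.5611, 0.1766])), ((0.15, 328.7, 128.7), array([0.547, 0.339]))]
seat top [((0.89, 196.1, 212.8), array([0.5701, 0.1766]))]
mat scene [((0.82, 221.6, 242.1), array([ 0.5133, -0.1568]))]
mat top [((0.68, 337.4, 234.0), array([ 0.528 , -0.1564]))]
{'time': 0.7, 'joint_positions': array([-1.2426125 ,  0.33216302, -0.06468237,  1.46004305,  0.0215933 ,
        1.34986323, -0.08850361]), 'joint_vel': array([-5.45499319e-04,  1.41621821e-03, -1.81569168e-04,  1.01308022e-03,
       -8.40102631e-06, -3.94192530e-04, -2.83871247e-04]), 'joint_torque': array([-9.69222274e-04, -6.22906423e+01,  2.40567920e-02, -3.90063930e+01,
       -6.12760428e-02,  3.14291054e-02,  3.14364240e-05]), 'ee_pos': array([0.21478171, 0.5870077 , 0.19842582]), 'eef_rot': array([1.74503751e-01, 9.84656503e-01, 1.09004180e-04, 4.65698901e-06]), 'ft_force': array([0.81723038, 0.5498503 , 0.15910581]), 'torque': array([-0.01617356, -0.00128447, -0.02157181]), 'width': 0.08685442139286552}
```

```bash
python3 - <<'E'
import numpy as np,cv2
s=np.load("scene0.npz")["im"];t=np.load("top0.npz")["im"]
# top view crop x3 of cell & camera, and whole top
a=cv2.resize(t[160:290,130:400],(800,385),interpolation=cv2.INTER_CUBIC)
cv2.imwrite("pics/topcrop.png",a[...,::-1])
E
```

```text
(no output)
```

View pics/scene0.png

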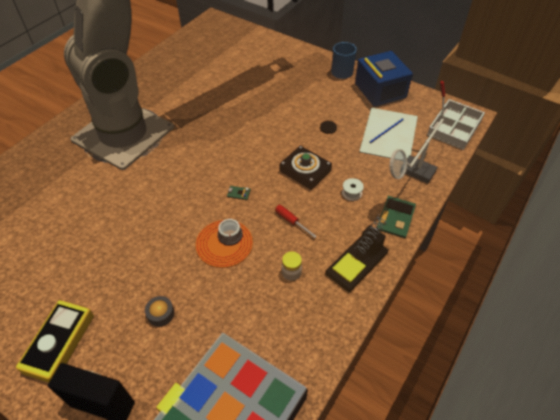

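View pics/topcrop.png

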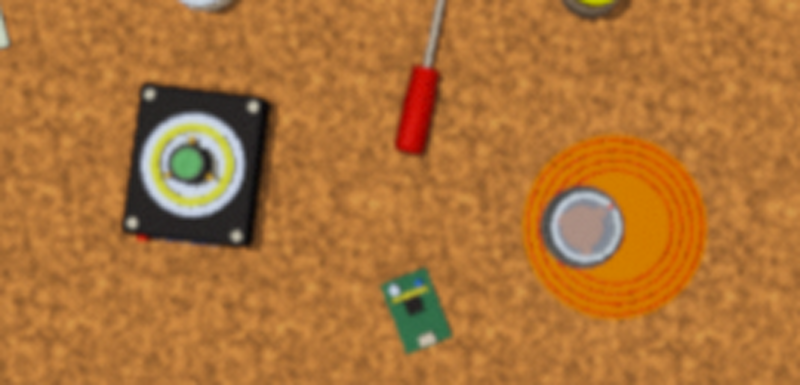

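View pics/top0.png

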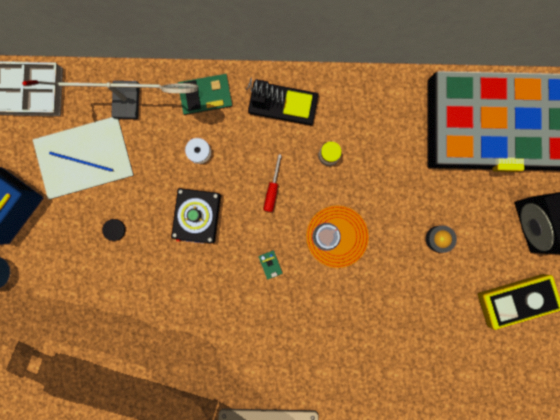

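The scene view shows the cell at about (229,232) on the mat and the camera at (305,165). In the top crop the cell is at (587,227) with its red dot up-right at (612,207), so its yaw is about -50°. The camera box is tilted about -7°, with the stud and panel at the bottom (its -x side). The brass pins show at (192,140), (165,175) and (212,178). Next I'll measure these more precisely.

```bash
python3 - <<'E'
from h import *
for n in ("scene","top"):
    camera(n)
    im=np.load(n+"0.npz")["im"]; hsv=cv2.cvtColor(im,cv2.COLOR_RGB2HSV).astype(int)
    for l,z in (("cell_collar",.026),("lens_cell",.02),("camera",.0175)):
        o=outline_of(l,n)
        if not o: print(l,n,'none');continue
        m=o[0]["pixels"].astype(np.uint8); ys,xs=np.nonzero(m)
        (cx,cy),wh,a=cv2.minAreaRect(cv2.findNonZero(m))
        print(l,n,round(o[0]["score"],2),len(xs),[xs.min(),xs.max(),ys.min(),ys.max()],(round(cx,1),round(cy,1)),np.round(wh,1),round(a,1),world(n,cx,cy,z).round(4))
    # yellow spring ring z=.041 and cell top rim z=.040 by depth-free colour
    x0,x1,y0,y1=(275,335,140,190) if n=="scene" else (170,222,186,246)
    H=hsv[y0:y1,x0:x1]; m=((H[...,0]>22)&(H[...,0]<35)&(H[...,1]>70)&(H[...,2]>120)).astype(np.uint8)
    pts=cv2.findNonZero(m); e=cv2.fitEllipse(cv2.convexHull(pts)); c=np.array(e[0])+[x0,y0]
    print("ring",n,len(pts),c,e[1],world(n,*c,.041).round(4))
    m=((H[...,1]<60)&(H[...,2]>120)).astype(np.uint8)
    k,lab,st,cen=cv2.connectedComponentsWithStats(m); i=1+np.argmax(st[1:,4])
    e=cv2.fitEllipse(cv2.convexHull(cv2.findNonZero((lab==i).astype(np.uint8)))); c=np.array(e[0])+[x0,y0]
    print("plate",n,c,e[1],world(n,*c,.037).round(4))
    x0,x1,y0,y1=(205,255,210,252) if n=="scene" else (310,345,220,255)
    H=hsv[y0:y1,x0:x1]; m=((H[...,1]<70)&(H[...,2]>110)).astype(np.uint8)
    k,lab,st,cen=cv2.connectedComponentsWithStats(m); i=1+np.argmax(st[1:,4])
    e=cv2.fitEllipse(cv2.convexHull(cv2.findNonZero((lab==i).astype(np.uint8)))); c=np.array(e[0])+[x0,y0]
    print("rim",n,c,e[1],world(n,*c,.040).round(4))
    if n=="top":
        a=cv2.resize(im[195:235,175:215],(600,600),interpolation=cv2.INTER_CUBIC)
        b=cv2.resize(im[222:252,312:342],(600,600),interpolation=cv2.INTER_CUBIC)
        save("zoom.png",cv2.resize(np.hstack([a,b]),(800,400)))
E
```

```text
cell_collar scene 0.38 555 [np.int64(217), np.int64(242), np.int64(219), np.int64(246)] (229.5, 232.5) [27. 25.] 90.0 [ 0.525  -0.1344  0.026 ]
lens_cell scene 0.79 556 [np.int64(217), np.int64(242), np.int64(219), np.int64(245)] (229.5, 232.0) [26. 25.] 90.0 [ 0.521  -0.1299  0.02  ]
camera scene 0.76 1450 [np.int64(279), np.int64(331), np.int64(146), np.int64(189)] (304.8, 166.7) [47.7 35.2] 32.0 [0.5608 0.1793 0.0175]Traceback (most recent call last):
  File "<stdin>", line 14, in <module>
cv2.error: OpenCV(4.12.0) /io/opencv/modules/imgproc/src/shapedescr.cpp:361: error: (-201:Incorrect size of input array) There should be at least 5 points to fit the ellipse in function 'fitEllipseNoDirect'
```

```bash
cat > m.py <<'E'
from h import *
def blob(name,im,m,x0,y0,z,l):
    k,lab,st,cen=cv2.connectedComponentsWithStats(m.astype(np.uint8)); i=1+np.argmax(st[1:,4])
    e=cv2.fitEllipse(cv2.convexHull(cv2.findNonZero((lab==i).astype(np.uint8)))); c=np.array(e[0])+[x0,y0]
    print(l,name,c.round(2),np.round(e[1],1),world(name,*c,z).round(4))
E
python3 - <<'E'
from m import *
for n in ("scene","top"):
    im=np.load(n+"0.npz")["im"]; hsv=cv2.cvtColor(im,cv2.COLOR_RGB2HSV).astype(int)
    c=(305,163) if n=="scene" else (195,215)
    x0,y0=c[0]-18,c[1]-18; H=hsv[y0:y0+36,x0:x0+36]
    blob(n,im,H[...,2]>100,x0,y0,.0375,"plate")
    c=(229,230) if n=="scene" else (327,237)
    x0,y0=c[0]-16,c[1]-16; H=hsv[y0:y0+32,x0:x0+32]
    blob(n,im,(H[...,1]<90)&(H[...,2]>100),x0,y0,.040,"rim")
    blob(n,im,(H[...,1]<120),x0,y0,.022,"cellall")
    if n=="top":
        a=cv2.resize(im[195:235,175:215],(400,400),interpolation=cv2.INTER_CUBIC)
        b=cv2.resize(im[222:252,312:342],(400,400),interpolation=cv2.INTER_CUBIC)
        save("zoom.png",np.hstack([a,b]))
E
```

```text
plate scene [304.64 151.1 ] [36.3 44.3] [0.5366 0.2158 0.0375]
rim scene [228.69 227.65] [17.6 21.1] [ 0.521  -0.1306  0.04  ]
cellall scene [229.44 230.94] [23.2 26.5] [ 0.5198 -0.1284  0.022 ]
plate top [194.58 215.11] [35.4 35.7] [0.5646 0.1798 0.0375]
rim top [327.15 236.32] [24.4 26.4] [ 0.5219 -0.1276  0.04  ]
cellall top [326.26 236.27] [26.8 27.2] [ 0.522  -0.1274  0.022 ]
```

View pics/zoom.png

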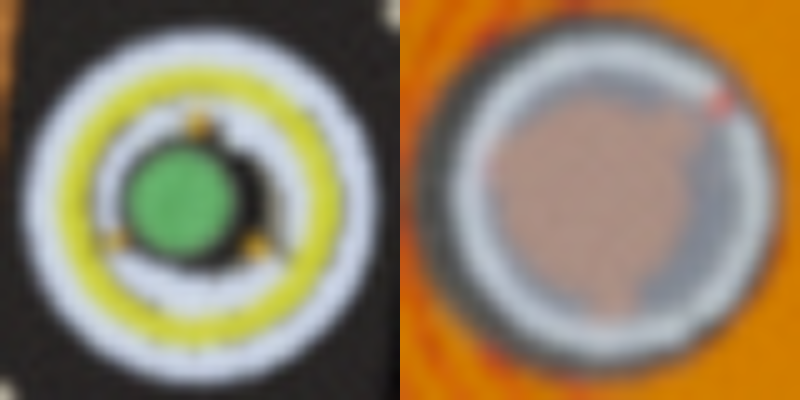

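The left zoom shows pins at (198,123), (115,240) and (258,247), which puts pin yaw at about -4° (mod 120). On the right, the rim centre is (614,192) and the red dot (721,103), so the cell's yaw is about -50°. The cell therefore needs a turn of about +46°. I'll move over the cell now.

Request:
{"method": "drive_tool", "body": {"deltas": [[0,0,45,-0.4,-0.266,0,-1],[0,0,45,-0.4,-0.266,0,-1],[0,0,45,-0.4,-0.266,0,-1],[0,0,45,-0.4,-0.266,0,-1],[0,0,45,-0.4,-0.266,0,-1],[0,0,45,-0.4,-0.266,0,-1],[0,0,45,-0.4,-0.266,0,-1],[0,0,45,-0.4,-0.266,0,-1],[0,0,90,-0.534,-0.5665,0.04,-1],[0,0,90,-0.534,-0.5665,0.04,-1],[0,0,90,-0.534,-0.5665,0.04,-1],[0,0,90,-0.534,-0.5665,0.04,-1]], "squeeze": 20}}

```text
time: 2.1
ee_pos: [0.4865, 0.0666, 0.1785]
eef_rot: [0.765, 0.644, 0.0, -0.0]
ft_force: [0.6, 0.1, -0.2]
width: 0.0869
```

```bash
cat >> h.py <<'E'
from scipy.spatial.transform import Rotation as Ro
def row(x,y,z,yaw):
    s=read_state();R=Ro.from_quat(s["eef_rot"]).as_matrix()
    cur=np.degrees(np.arctan2(R[1,1],R[0,1]))
    T=np.array([[np.sin(np.radians(yaw)),np.cos(np.radians(yaw)),0],[-np.cos(np.radians(yaw)),np.sin(np.radians(yaw)),0],[0,0,-1]])
    # tool x = y cross z, with z down
    yv=T[:,1];T[:,0]=np.cross(yv,[0,0,-1])
    print("t",s["time"],"pos",s["ee_pos"].round(4),"yaw",round(cur,1),"j",s["joint_positions"].round(2),"F",s["ft_force"].round(1),"w",round(s["width"],4))
    print("turn",Ro.from_matrix(R.T@T).as_rotvec(degrees=True).round(2),"shift",(R.T@(np.array([x,y,z])-s["ee_pos"])).round(4))
E
python3 -c "
from h import *
row(.5215,-.1285,.10,-20)"
```

```text
t 2.1 pos [0.4865 0.0666 0.1785] yaw -9.8 j [-0.68  0.03  0.46  1.86 -0.02  1.25 -0.38] F [ 0.6  0.1 -0.2] w 0.0869
turn [ 0.03 -0.05 10.17] shift [-0.1863  0.0678  0.0784]
```

Request:
{"method": "drive_tool", "body": {"deltas": [[0,0,10,-0.186,0.068,0.078,-1],[0,0,10,-0.186,0.068,0.078,-1],[0,0,10,-0.186,0.068,0.078,-1],[0,0,10,-0.186,0.068,0.078,-1],[0,0,10,-0.186,0.068,0.078,-1],[0,0,10,-0.186,0.068,0.078,-1],[0,0,10,-0.186,0.068,0.078,-1],[0,0,10,-0.186,0.068,0.078,-1]]}}

```text
time: 2.9
ee_pos: [0.5233, -0.1244, 0.1009]
eef_rot: [0.816, 0.578, 0.001, -0.0]
ft_force: [-0.0, 0.6, 0.0]
width: 0.0875
```

```bash
python3 - <<'E'
from m import *
row(.5215,-.1285,.028,-20)
im,d=camera("scene"); np.savez("scene1.npz",im=im,d=d)
it,_=camera("top")
save("near.png",np.hstack([cv2.resize(im[185:265,190:270],(400,400),interpolation=cv2.INTER_CUBIC),cv2.resize(it[197:277,287:367],(400,400),interpolation=cv2.INTER_CUBIC)]))
E
```

```text
t 2.9 pos [ 0.5233 -0.1244  0.1009] yaw -19.4 j [-0.4   0.24  0.63  1.84 -0.16  1.1  -0.05] F [-0.   0.6  0. ] w 0.0875
turn [ 0.03 -0.06  0.65] shift [-0.0045 -0.0004  0.0728]
```

View pics/near.png

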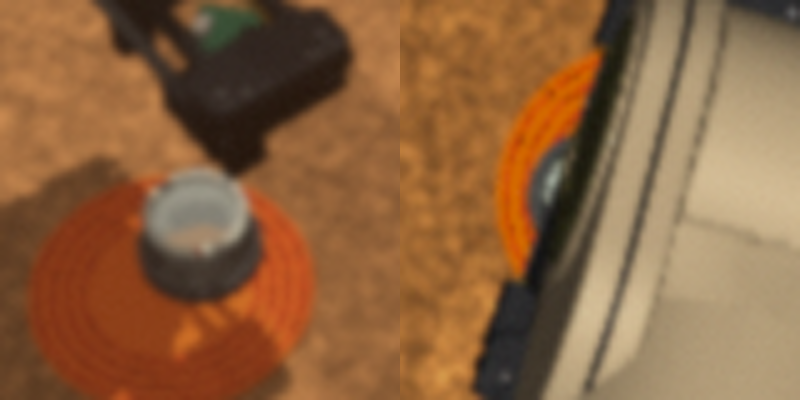

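The left half shows the cell undisturbed, with the finger above and behind it. In the right half the gripper body hides the cell. I'll descend to 2–3 mm above the ledge.

Request:
{"method": "drive_tool", "body": {"deltas": [[0,0,0.6,-0.0045,-0.0004,0,-1],[0,0,0.6,-0.0045,-0.0004,0.03,-1],[0,0,0.6,-0.0045,-0.0004,0.055,-1],[0,0,0.6,-0.0045,-0.0004,0.07,-1],[0,0,0.6,-0.0045,-0.0004,0.07,-1],[0,0,0.6,-0.0045,-0.0004,0.07,-1]]}}

```text
time: 3.6
ee_pos: [0.5213, -0.1304, 0.0311]
eef_rot: [0.82, 0.573, 0.0, 0.0]
ft_force: [-0.6, 0.1, 1.7]
width: 0.0873
```

```bash
python3 -c "
from h import *
row(.5215,-.1285,.029,-20)"
```

```text
t 3.6 pos [ 0.5213 -0.1304  0.0311] yaw -20.1 j [-0.36  0.34  0.61  1.9  -0.24  0.97  0.01] F [-0.6  0.1  1.7] w 0.0873
turn [ 0.03 -0.   -0.09] shift [ 0.0018 -0.0005  0.0021]
```

Request:
{"method": "drive_tool", "body": {"deltas": [[0,0,0,0.0018,-0.0005,0.002,-1],[0,0,0,0.0018,-0.0005,0.002,1],[0,0,0,0.0018,-0.0005,0.002,1],[0,0,0,0.0018,-0.0005,0.002,1],[0,0,0,0.0018,-0.0005,0.002,1],[0,0,0,0.0018,-0.0005,0.002,1],[0,0,0,0.0018,-0.0005,0.002,1],[0,0,0,0.0018,-0.0005,0.002,1]], "squeeze": 20}}

```text
time: 4.4
ee_pos: [0.5211, -0.1283, 0.0284]
eef_rot: [0.82, 0.573, 0.0, -0.0]
ft_force: [-0.3, 0.3, -0.4]
width: 0.0388
```

The width is 38.8 mm, which is too small for a 54 mm collar. I'll check with the cameras before doing anything else.

```bash
python3 - <<'E'
from m import *
row(.5215,-.1285,.029,-20)
im,d=camera("scene")
it,_=camera("top")
row(.5215,-.1285,.029,-20)
p=camera_params("scene")
for X in ([.5211,-.1283,.0284],[.5211,-.1283,.04]):
    q=np.array(p["K"])@(np.array(p["R"])@X+p["t"]); print(q[:2]/q[2])
print("collar",tip("cell_collar","scene"))
save("near2.png",np.hstack([cv2.resize(im[185:265,190:270],(400,400),interpolation=cv2.INTER_CUBIC),cv2.resize(it[197:277,287:367],(400,400),interpolation=cv2.INTER_CUBIC)]))
E
```

```text
t 4.4 pos [ 0.5211 -0.1283  0.0284] yaw -20.1 j [-0.37  0.34  0.61  1.91 -0.24  0.96  0.  ] F [-0.3  0.3 -0.4] w 0.0388
turn [-0.   -0.   -0.08] shift [-0.      0.0004 -0.0006]
t 4.5 pos [ 0.5211 -0.1283  0.0284] yaw -20.1 j [-0.37  0.34  0.61  1.91 -0.24  0.96  0.  ] F [ 0.4 -0.1 -0.5] w 0.0313
turn [-0.   -0.   -0.08] shift [-0.0001  0.0004 -0.0006]
[229.6539483 229.7101858]
[229.27494169 227.06841319]
collar [(0.88, 228.9, 231.5)]
```

View pics/near2.png

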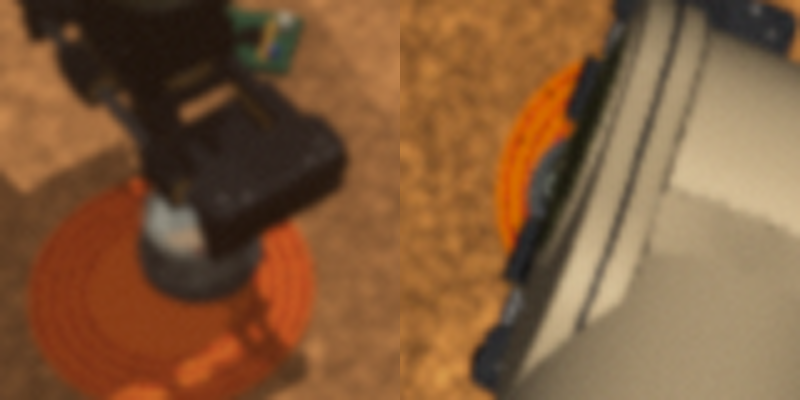

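```bash
cat >> h.py <<'E'
def cloud(name,d):
    p=camera_params(name);K,R,t=map(np.array,(p["K"],p["R"],p["t"]))
    v,u=np.mgrid[:420,:560]; P=np.stack([u,v,np.ones_like(u)],-1)@np.linalg.inv(K).T*d[...,None]
    return (P-t)@R
E
python3 - <<'E'
from h import *
im,d=camera("scene"); s=read_state(); print(s["time"],s["width"],s["ft_force"])
d0=np.load("scene0.npz")["d"]; P=cloud("scene",d); P0=cloud("scene",d0)
ch=(d>0)&(d0>0)&(d0-d>.006)
dz=[(a,b) for a,b in ((.005,.02),(.02,.03),(.03,.04),(.04,.06),(.06,.08),(.08,.11))]
for a,b in dz:
    m=ch&(P[...,2]>a)&(P[...,2]<b)&(abs(P[...,0]-.52)<.12)&(abs(P[...,1]+.128)<.12)
    q=P[m]
    if len(q): print(a,b,len(q),"min",q.min(0).round(3),"max",q.max(0).round(3),"med",np.median(q,0).round(3))
m=(d0>0)&(abs(P0[...,2]-.036)<.01)&(abs(P0[...,0]-.52)<.05)&(abs(P0[...,1]+.128)<.05)
print("cell0",P0[m].mean(0),P0[m].min(0),P0[m].max(0))
save("near3.png",cv2.resize(im[165:265,170:290],(800,667),interpolation=cv2.INTER_CUBIC)[:600])
E
```

```text
4.6 0.02269280177321225 [-0.49811797  0.5434327  -0.5048011 ]
0.005 0.02 90 min [ 0.402 -0.24   0.005] max [ 0.633 -0.025  0.019] med [ 0.547 -0.165  0.007]
0.02 0.03 2 min [ 0.529 -0.156  0.021] max [ 0.639 -0.011  0.022] med [ 0.584 -0.083  0.022]
0.03 0.04 4 min [ 0.506 -0.159  0.032] max [ 0.529 -0.14   0.039] med [ 0.524 -0.151  0.036]
0.04 0.06 5 min [ 0.502 -0.157  0.041] max [ 0.537 -0.138  0.058] med [ 0.53  -0.144  0.055]
0.06 0.08 2 min [ 0.533 -0.147  0.064] max [ 0.537 -0.145  0.064] med [ 0.535 -0.146  0.064]
0.08 0.11 10 min [ 0.49  -0.133  0.099] max [ 0.505 -0.116  0.109] med [ 0.496 -0.131  0.101]
cell0 [ 0.52117984 -0.13116155  0.03644145] [ 0.4913347  -0.15726027  0.0261762 ] [ 0.54737923 -0.10153542  0.04504042]
```

View pics/near3.png

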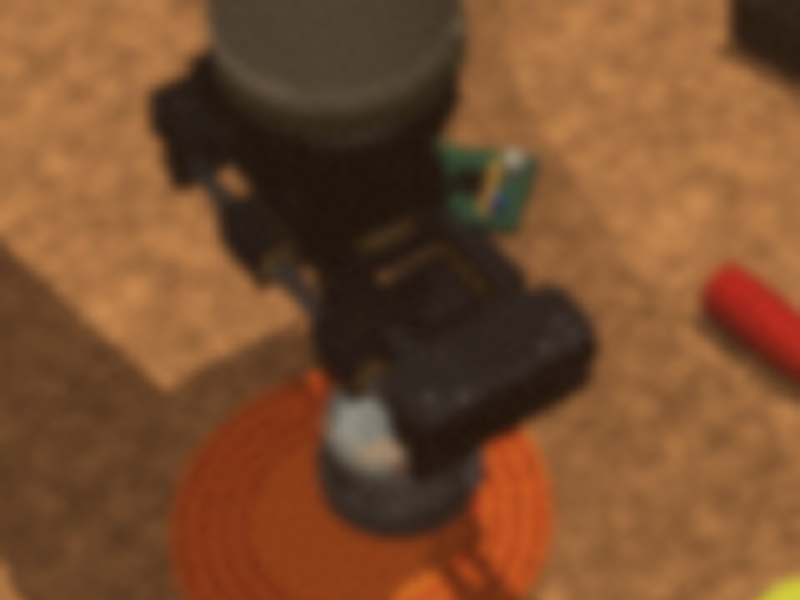

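The view shows the near finger against the collar at about (430,440) and the cell not displaced. The width reading falls while the finger hardly moves in the picture. I'll give it a moment, then make a small test lift.

Request:
{"method": "drive_tool", "body": {"deltas": [[0,0,0,0,0,0,1],[0,0,0,0,0,0,1],[0,0,0,0,0,0,1],[0,0,0,0,0,0,1]]}}

```text
time: 5.0
ee_pos: [0.5211, -0.1283, 0.0284]
eef_rot: [0.82, 0.573, 0.0, -0.0]
ft_force: [-0.1, 0.5, 0.0]
width: 0.0007
```

```bash
python3 - <<'E'
from h import *
im,d=camera("scene"); print(tip("lens_cell","scene"),tip("cell_collar","scene"))
row(.5215,-.1285,.029,-20)
save("near4.png",cv2.resize(im[165:265,170:290],(800,667),interpolation=cv2.INTER_CUBIC)[:600])
E
```

```text
[(0.69, 227.7, 234.5)] [(0.59, 226.8, 230.5)]
t 5.15 pos [ 0.5211 -0.1283  0.0284] yaw -20.1 j [-0.37  0.34  0.61  1.91 -0.24  0.96  0.  ] F [-0.6  0.3  0.1] w 0.0005
turn [ 0.   -0.01 -0.08] shift [-0.0001  0.0004 -0.0006]
```

View pics/near4.png

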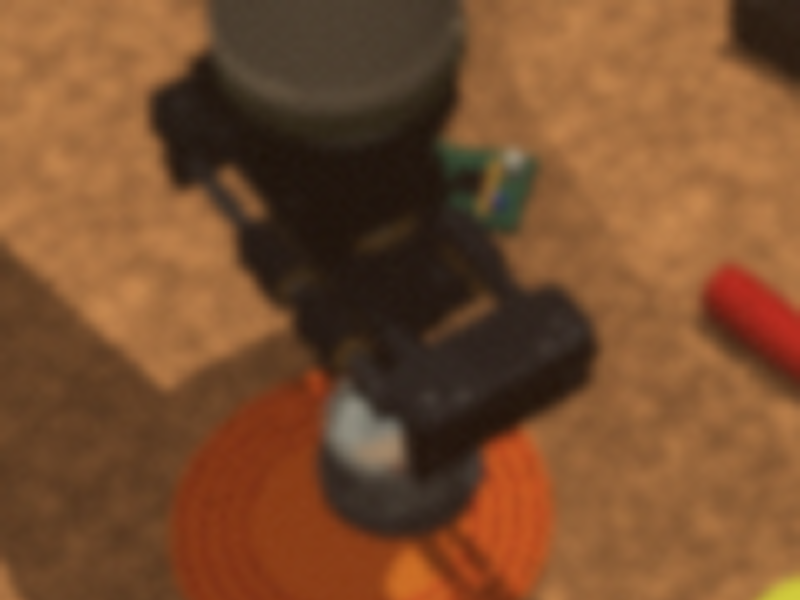

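```bash
python3 - <<'E'
from h import *
def pr(n,X):
    p=camera_params(n);q=np.array(p["K"])@(np.array(p["R"])@X+p["t"]);return (q[:2]/q[2]).round(1)
u=np.array([np.cos(np.radians(-20)),np.sin(np.radians(-20)),0])
for T,off,l in (([.5233,-.1244,.1009],.0437,"near"),([.5211,-.1283,.0284],.0,"now")):
    T=np.array(T)
    for z in (-.014,.03,.051-.005+.01):
        for s in (-1,1):
            for o in (off,off+.015):
                X=T+s*o*u+[0,0,z];print(l,"h",z,"side",s*o,"scene",pr("scene",X),(pr("scene",X)-[190,185])*5)
E
```

```text
near h -0.014 side -0.0437 scene [220.1 204.5] [150.5  97.5]
near h -0.014 side -0.0587 scene [217.  200.8] [135.  79.]
near h -0.014 side 0.0437 scene [238.9 226.6] [244.5 208. ]
near h -0.014 side 0.0587 scene [242.3 230.6] [261.5 228. ]
near h 0.03 side -0.0437 scene [218.3 193.3] [141.5  41.5]
near h 0.03 side -0.0587 scene [215.1 189.7] [125.5  23.5]
near h 0.03 side 0.0437 scene [237.6 215.7] [238.  153.5]
near h 0.03 side 0.0587 scene [241.1 219.7] [255.5 173.5]
near h 0.056 side -0.0437 scene [217.2 186.5] [136.    7.5]
near h 0.056 side -0.0587 scene [214.  182.8] [120. -11.]
near h 0.056 side 0.0437 scene [236.8 209. ] [234. 120.]
near h 0.056 side 0.0587 scene [240.4 213. ] [252. 140.]
now h -0.014 side -0.0 scene [230.1 232.8] [200.5 239. ]
now h -0.014 side -0.015 scene [227.  229.1] [185.  220.5]
now h -0.014 side 0.0 scene [230.1 232.8] [200.5 239. ]
now h -0.014 side 0.015 scene [233.2 236.6] [216. 258.]
now h 0.03 side -0.0 scene [228.7 222.8] [193.5 189. ]
now h 0.03 side -0.015 scene [225.5 219. ] [177.5 170. ]
now h 0.03 side 0.0 scene [228.7 222.8] [193.5 189. ]
now h 0.03 side 0.015 scene [231.9 226.6] [209.5 208. ]
now h 0.056 side -0.0 scene [227.8 216.6] [189. 158.]
now h 0.056 side -0.015 scene [224.6 212.8] [173. 139.]
now h 0.056 side 0.0 scene [227.8 216.6] [189. 158.]
now h 0.056 side 0.015 scene [231.  220.4] [205. 177.]
```

```bash
python3 - <<'E'
from h import *
im,d=camera("scene"); P=cloud("scene",d)
for v in range(196,242,3):
    print(v,[ (u,)+tuple((P[v,u]*1000).astype(int)) if d[v,u]>0 else (u,0) for u in range(216,260,5)])
it,dt=camera("top"); Q=cloud("top",dt)
print("top")
for v in range(212,256,5):
    print(v,[ (u,)+tuple((Q[v,u]*1000).astype(int)) if dt[v,u]>0 else (u,0) for u in range(300,350,7)])
row(.5215,-.1285,.1,-20)
E
```

```text
196 [(216, np.int64(513), np.int64(-149), np.int64(181)), (221, np.int64(524), np.int64(-144), np.int64(183)), (226, np.int64(532), np.int64(-135), np.int64(179)), (231, 0), (236, np.int64(545), np.int64(-115), np.int64(168)), (241, np.int64(466), np.int64(-7), np.int64(8)), (246, np.int64(476), np.int64(2), np.int64(5)), (251, np.int64(486), np.int64(12), np.int64(1)), (256, np.int64(499), np.int64(18), np.int64(3))]
199 [(216, np.int64(513), np.int64(-151), np.int64(171)), (221, np.int64(529), np.int64(-151), np.int64(183)), (226, np.int64(530), np.int64(-135), np.int64(167)), (231, np.int64(538), np.int64(-127), np.int64(164)), (236, np.int64(549), np.int64(-121), np.int64(165)), (241, np.int64(546), np.int64(-100), np.int64(142)), (246, np.int64(482), np.int64(-6), np.int64(4)), (251, np.int64(493), np.int64(3), np.int64(2)), (256, np.int64(503), np.int64(12), np.int64(0))]
202 [(216, np.int64(514), np.int64(-154), np.int64(164)), (221, np.int64(527), np.int64(-150), np.int64(169)), (226, np.int64(535), np.int64(-142), np.int64(166)), (231, np.int64(543), np.int64(-133), np.int64
[... 9644 characters left out ...]
42, np.int64(507), np.int64(-100), np.int64(472)), (349, np.int64(507), np.int64(-110), np.int64(472))]
252 [(300, np.int64(483), np.int64(-67), np.int64(-1)), (307, np.int64(483), np.int64(-84), np.int64(0)), (314, np.int64(497), np.int64(-68), np.int64(404)), (321, np.int64(500), np.int64(-71), np.int64(475)), (328, np.int64(500), np.int64(-81), np.int64(476)), (335, np.int64(500), np.int64(-91), np.int64(472)), (342, np.int64(501), np.int64(-99), np.int64(477)), (349, np.int64(501), np.int64(-109), np.int64(477))]
t 5.25 pos [ 0.5211 -0.1283  0.0284] yaw -20.1 j [-0.37  0.34  0.61  1.91 -0.24  0.96  0.  ] F [-0.  -0.3 -0.9] w 0.0003
turn [-0.   -0.01 -0.08] shift [-0.0001  0.0004 -0.0716]
```

The depth data settles it. The body's lower edge is at z≈0.12, where about 0.075 was expected, and the closed fingertips seem to be at about 0.06, above the cell. So the tool really sits roughly 45 mm higher than its stated geometry implies. I'll back up, turn the fingers across the scene camera's view and measure the tip height.

Request:
{"method": "drive_tool", "body": {"deltas": [[0,0,0,0,0,-0.04,1],[0,0,0,0,0,-0.06,1],[0,0,-60,0,0,-0.06,1],[0,0,-60,0,0,-0.06,1],[0,0,-60,0,0,-0.06,1],[0,0,-60,0,0,-0.06,1],[0,0,-60,0,0,-0.06,1],[0,0,-60,0,0,-0.06,1],[0,0,-60,0,0,-0.06,1],[0,0,-60,0,0,-0.06,1],[0,0,-60,0,0,-0.06,1]]}}

```text
time: 6.35
ee_pos: [0.5211, -0.1284, 0.0884]
eef_rot: [0.425, 0.905, 0.0, -0.0]
ft_force: [0.6, -0.7, -1.1]
width: 0.0006
```

```bash
cat >> h.py <<'E'
def pr(n,X):
    p=camera_params(n);q=np.array(p["K"])@(np.array(p["R"])@X+p["t"]);return (q[:2]/q[2]).round(1)
E
python3 - <<'E'
from h import *
im,d=camera("scene"); np.savez("scene2.npz",im=im,d=d)
row(.5215,-.1285,.1,40)
s=read_state(); T=s["ee_pos"]
print("tcp",pr("scene",T),"tip",pr("scene",T-[0,0,.014]))
x0,y0=180,150
a=cv2.resize(im[y0:y0+100,x0:x0+120],(720,600),interpolation=cv2.INTER_CUBIC)
for X in (T,T-[0,0,.014]):
    q=(pr("scene",X)-[x0,y0]+.5)*6; cv2.circle(a,tuple(int(v) for v in q),4,(0,255,0),1)
save("up.png",a)
P=cloud("scene",d)
# profile along the tool axis: lowest dark point
m=(d>0)&(np.hypot(P[...,0]-T[0],P[...,1]-T[1])<.03)&(P[...,2]>.045)
q=P[m]; 
for z in np.arange(.045,.16,.01):
    k=q[(q[:,2]>=z)&(q[:,2]<z+.01)]; print(round(z,3),len(k),k.mean(0).round(3) if len(k) else "")
E
```

```text
t 6.4 pos [ 0.5211 -0.1284  0.0884] yaw 39.7 j [-0.27  0.24  0.49  1.85 -0.13  1.08  0.96] F [ 0.1 -0.  -0.1] w 0.0001
turn [ 0.   -0.   -0.33] shift [-0.0004  0.0002 -0.0116]
tcp [227.6 215.7] tip [228.1 219. ]
0.045 0 
0.055 0 
0.065 0 
0.075 0 
0.085 0 
0.095 0 
0.105 6 [ 0.525 -0.136  0.113]
0.115 15 [ 0.525 -0.137  0.12 ]
0.125 21 [ 0.526 -0.136  0.13 ]
0.135 24 [ 0.525 -0.136  0.139]
0.145 25 [ 0.526 -0.136  0.15 ]
0.155 16 [ 0.523 -0.136  0.159]
```

View pics/up.png

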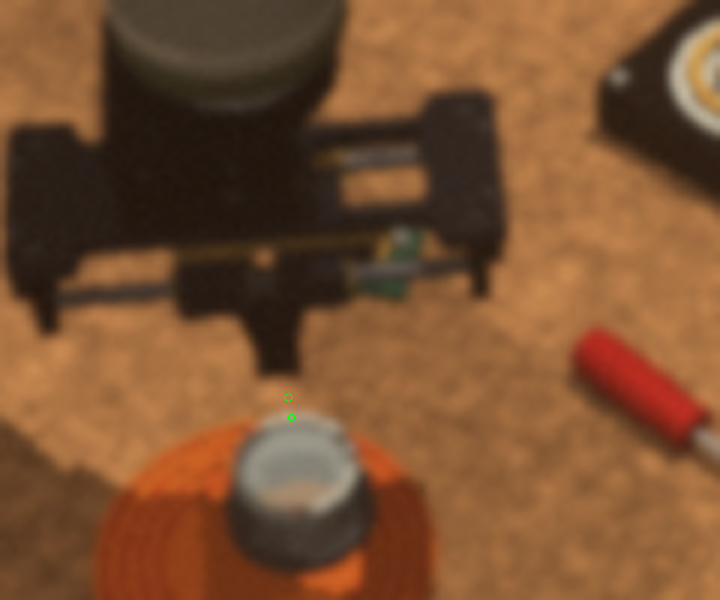

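The picture shows the closed fingertips at (277,375), whereas the stated geometry puts them at (291,418). That makes the tips about 31 mm higher than stated, and the lowest depth reading of ~0.107 agrees. The lateral position matches. I'll take tip z ≈ reported TCP z + 0.018, open and descend with a check, aiming for reported z≈0.003 (tips ~20 mm above the table).

Request:
{"method": "drive_tool", "body": {"deltas": [[0,0,0,0,0,0,-1],[0,0,0,0,0,0,-1],[0,0,0,0,0,0,-1],[0,0,0,0,0,0,-1],[0,0,0,0,0,0,-1],[0,0,0,0,0,0,-1],[0,0,0,0,0,0,-1],[0,0,0,0,0,0,-1],[0,0,0,0,0,0.02,-1],[0,0,0,0,0,0.04,-1],[0,0,0,0,0,0.055,-1],[0,0,0,0,0,0.055,-1]]}}

```text
time: 7.6
ee_pos: [0.5197, -0.1281, 0.0316]
eef_rot: [0.423, 0.906, -0.001, -0.002]
ft_force: [-0.5, 0.3, -0.3]
width: 0.0844
```

```bash
cat > tipz.py <<'E'
from h import *
im,d=camera("scene"); s=read_state(); T=s["ee_pos"]; P=cloud("scene",d)
row(.5215,-.1285,.003,40)
R=Ro.from_quat(s["eef_rot"]).as_matrix(); L=(P-T)@R  # tool coords
V=im.max(-1)
for sg in (-1,1):
    m=(d>0)&(L[...,1]*sg>s["width"]/2-.002)&(L[...,1]*sg<s["width"]/2+.02)&(abs(L[...,0])<.016)&(L[...,2]<.02)&(L[...,2]>-.1)&(V<75)
    q=L[m]
    print(sg,len(q),"max tool z of finger pts",np.sort(q[:,2])[-6:].round(4) if len(q) else "", "lat",q[:,:2].mean(0).round(4) if len(q) else "")
E
python3 tipz.py
```

```text
t 7.65 pos [ 0.5205 -0.1283  0.0329] yaw 39.9 j [-0.25  0.32  0.47  1.9  -0.17  0.97  1.  ] F [-0.   0.4 -0.1] w 0.085
turn [-0.08 -0.07 -0.08] shift [-0.0009  0.0007  0.0299]
-1 45 max tool z of finger pts [-0.0354 -0.034  -0.0327 -0.0311 -0.0308 -0.0273] lat [-0.0066 -0.0482]
1 31 max tool z of finger pts [-0.0379 -0.0337 -0.0327 -0.0317 -0.0306 -0.0286] lat [-0.0078  0.0455]
```

Request:
{"method": "drive_tool", "body": {"deltas": [[0,0,0,0,0,0.015,-1],[0,0,0,0,0,0.028,-1],[0,0,0,0,0,0.028,-1],[0,0,0,0,0,0.028,-1]]}}

```text
time: 8.05
ee_pos: [0.5209, -0.1283, 0.0052]
eef_rot: [0.423, 0.906, -0.0, -0.0]
ft_force: [0.7, -0.2, -0.2]
width: 0.087
```

```bash
python3 tipz.py && python3 - <<'E'
from h import *
im,d=camera("scene")
save("down.png",cv2.resize(im[170:260,175:283],(720,600),interpolation=cv2.INTER_CUBIC))
E
```

```text
t 8.1 pos [ 0.5212 -0.1284  0.0055] yaw 39.9 j [-0.24  0.36  0.46  1.92 -0.2   0.91  1.02] F [ 0.3 -0.7  0.5] w 0.0869
turn [ 0.    0.   -0.08] shift [-0.0002  0.0002  0.0025]
-1 52 max tool z of finger pts [-0.0323 -0.029  -0.0287 -0.0269 -0.0268 -0.0241] lat [-0.0074 -0.05  ]
1 34 max tool z of finger pts [-0.0324 -0.0314 -0.0283 -0.0278 -0.027  -0.0264] lat [-0.0086  0.0463]
```

View pics/down.png

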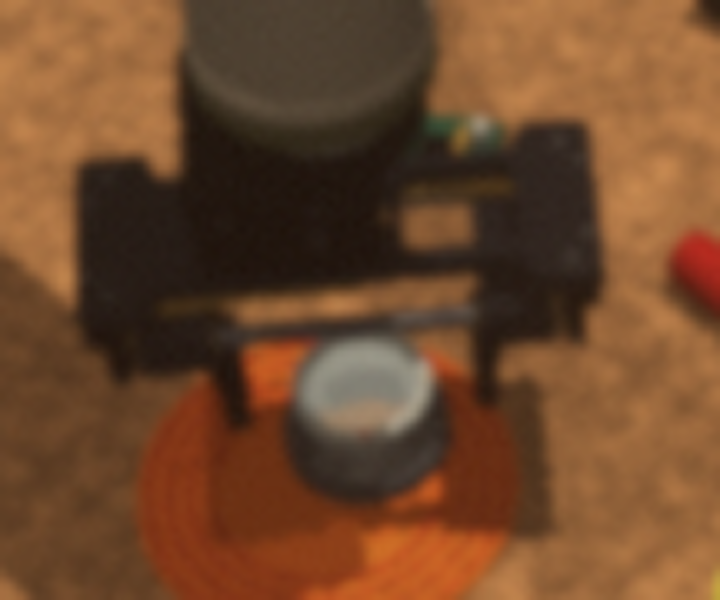

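The fingers now straddle the cell, tips at (240,420) and (488,400). That puts the tip height at about 0.026–0.03, on the collar but high. I'll go 8 mm lower and close.

Request:
{"method": "drive_tool", "body": {"deltas": [[0,0,0,0,0,0.008,-1],[0,0,0,0,0,0.008,-1],[0,0,0,0,0,0.008,1],[0,0,0,0,0,0.008,1],[0,0,0,0,0,0.008,1],[0,0,0,0,0,0.008,1],[0,0,0,0,0,0.008,1],[0,0,0,0,0,0.008,1],[0,0,0,0,0,0.008,1],[0,0,0,0,0,0.008,1],[0,0,0,0,0,0.008,1]], "squeeze": 20}}

```text
time: 9.25
ee_pos: [0.5212, -0.1283, -0.0026]
eef_rot: [0.423, 0.906, 0.0, 0.0]
ft_force: [-0.2, -0.0, 1.3]
width: 0.0535
```

Gripped at 53.5 mm. I'll lift, refining the spigot position from the stored pictures at the same time.

Request:
{"method": "drive_tool", "body": {"deltas": [[0,0,0,0,0,-0.03,1],[0,0,0,0,0,-0.06,1],[0,0,0,0,0,-0.1,1],[0,0,0,0,0,-0.1,1],[0,0,0,0,0,-0.1,1],[0,0,0,0,0,-0.1,1]]}}

```text
time: 9.85
ee_pos: [0.5202, -0.1281, 0.0961]
eef_rot: [0.423, 0.906, -0.0, -0.001]
ft_force: [0.8, -0.0, -1.9]
width: 0.0535
```

```bash
python3 - <<'E'
from m import *
im=np.load("scene0.npz")["im"]; V=cv2.cvtColor(im,cv2.COLOR_RGB2HSV)[...,2]
mk=np.zeros(V.shape,np.uint8); cv2.ellipse(mk,(305,162),(20,16),0,0,360,1,-1)
for th in (90,110,130): blob("scene",im,(V>th)&(mk>0),0,0,.0375,"plate%d"%th)
P=cloud("scene",np.load("scene0.npz")["d"]); 
m=(V>110)&(mk>0)&(abs(P[...,2]-.038)<.01); print("plate depth centroid",P[m].mean(0),P[m].min(0),P[m].max(0))
for u,v in ((198,123),(115,240),(258,247)):
    w=world("top",175+u/10-.5,195+v/10-.5,.049); print("pin",w.round(4))
camera("scene"); print("cell",tip("lens_cell","scene"),tip("cell_collar","scene"))
row(.5635,.179,.10,86)
E
```

```text
plate90 scene [305.2  159.16] [26.9 38.5] [0.5553 0.1887 0.0375]
plate110 scene [307.31 159.18] [26.5 32.4] [0.5605 0.192  0.0375]
plate130 scene [305.38 162.38] [19.7 27.5] [0.5625 0.178  0.0375]
plate depth centroid [0.56470131 0.17427989 0.03830475] [0.50115844 0.13711812 0.03076197] [0.60133838 0.2331419  0.04756367]
pin [0.5832 0.179  0.049 ]
pin [0.556  0.1971 0.049 ]
pin [0.5551 0.1643 0.049 ]
cell [(0.82, 229.4, 212.7)] [(0.91, 226.5, 206.7)]
t 10.0 pos [ 0.5203 -0.1282  0.0961] yaw 39.9 j [-0.28  0.23  0.5   1.85 -0.12  1.1   0.96] F [ 0.1 -0.7 -1.4] w 0.0538
turn [ -0.06  -0.12 -46.08] shift [ 0.2079  0.2303 -0.004 ]
```

Request:
{"method": "drive_tool", "body": {"deltas": [[0,0,-47.5,0.208,0.2303,0,1],[0,0,-47.5,0.208,0.2303,0,1],[0,0,-47.5,0.208,0.2303,0,1],[0,0,-47.5,0.208,0.2303,0,1],[0,0,-47.5,0.208,0.2303,0,1],[0,0,-47.5,0.208,0.2303,0,1],[0,0,-47.5,0.208,0.2303,0,1],[0,0,-47.5,0.208,0.2303,0,1],[0,0,-47.5,0.208,0.2303,0,1],[0,0,-47.5,0.208,0.2303,0,1],[0,0,-47.5,0.208,0.2303,0,1]]}}

```text
time: 11.1
ee_pos: [0.5644, 0.1772, 0.0974]
eef_rot: [0.024, 1.0, -0.0, 0.0]
ft_force: [0.2, 0.9, -1.5]
width: 0.0539
```

```bash
python3 - <<'E'
from h import *
im,d=camera("scene"); row(.5637,.179,.06,87.5)
t=[(tip("lens_cell","scene"),tip("cell_collar","scene"),tip("spigot_top","scene"))]; print(t)
s=read_state(); T=s["ee_pos"]
print("pred underside",pr("scene",T+[0,0,.0066]),"collar",pr("scene",T+[0,0,.0286]),"spigot",pr("scene",np.array([.5637,.179,.062])))
save("over.png",cv2.resize(im[100:200,245:365],(720,600),interpolation=cv2.INTER_CUBIC))
E
```

```text
t 11.15 pos [0.5644 0.1776 0.0975] yaw 87.3 j [-0.56  0.33  0.21  1.69 -0.08  1.13  1.2 ] F [-0.5 -0.1 -2. ] w 0.0536
turn [-0.01  0.01 -0.2 ] shift [0.0008 0.0014 0.0375]
[([(0.49, 302.6, 146.8)], [(0.52, 306.6, 142.3)], [(0.66, 307.8, 156.8)])]
pred underside [306.9 145.8] collar [307.2 140. ] spigot [306.2 156.3]
```

View pics/over.png

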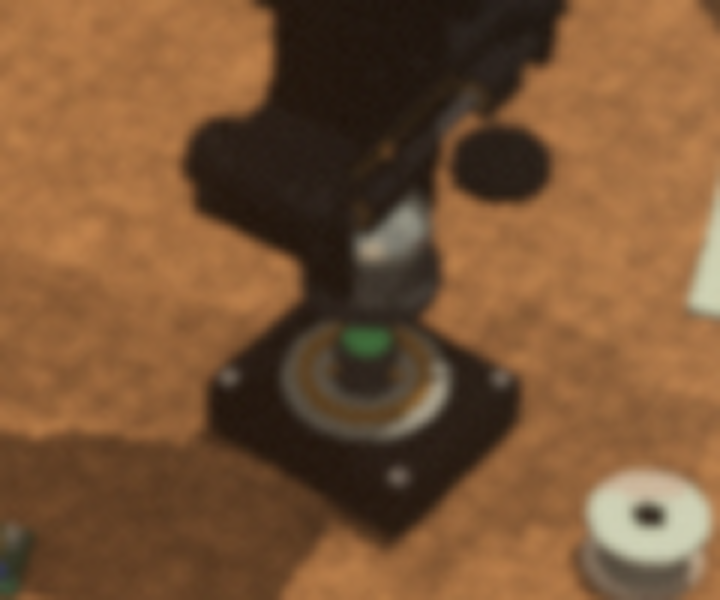

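The cell hangs upright above the spigot (flange centre column ~372, spigot ~366), which matches the 1–2 mm correction still to make. I'll correct and lower it to just above the spigot.

Request:
{"method": "drive_tool", "body": {"deltas": [[0,0,0,0.0008,0.0012,0.01,1],[0,0,0,0.0008,0.0012,0.025,1],[0,0,0,0.0008,0.0012,0.037,1],[0,0,0,0.0008,0.0012,0.037,1],[0,0,0,0.0008,0.0012,0.037,1],[0,0,0,0.0008,0.0012,0.037,1]]}}

```text
time: 11.9
ee_pos: [0.5638, 0.1803, 0.0608]
eef_rot: [0.023, 1.0, 0.0, 0.0]
ft_force: [-0.4, -0.5, -1.3]
width: 0.0535
```

```bash
python3 -c "
from h import *
row(.5637,.179,.05,87.5)"
```

```text
t 11.9 pos [0.5638 0.1803 0.0608] yaw 87.4 j [-0.56  0.37  0.21  1.72 -0.09  1.06  1.21] F [-0.4 -0.5 -1.3] w 0.0535
turn [ 0.02  0.03 -0.08] shift [ 0.0001 -0.0013  0.0108]
```

Now lower it past the spigot rim towards the pins, slowly.

Request:
{"method": "drive_tool", "body": {"deltas": [[0,0,0,0,-0.0013,0.002,1],[0,0,0,0,-0.0013,0.004,1],[0,0,0,0,-0.0013,0.006,1],[0,0,0,0,-0.0013,0.008,1],[0,0,0,0,-0.0013,0.01,1],[0,0,0,0,-0.0013,0.012,1],[0,0,0,0,-0.0013,0.012,1]]}}

```text
time: 12.6
ee_pos: [0.5632, 0.1789, 0.048]
eef_rot: [0.022, 1.0, -0.0, -0.0]
ft_force: [-0.6, 0.2, -2.0]
width: 0.0537
```

Over the spigot, with no contact force. I'll continue to the pins.

Request:
{"method": "drive_tool", "body": {"deltas": [[0,0,0,0,0,0.0015,1],[0,0,0,0,0,0.003,1],[0,0,0,0,0,0.0045,1],[0,0,0,0,0,0.006,1],[0,0,0,0,0,0.006,1]]}}

```text
time: 13.1
ee_pos: [0.5633, 0.1789, 0.0421]
eef_rot: [0.022, 1.0, -0.0, -0.0]
ft_force: [1.0, -0.8, -1.2]
width: 0.054
```

Request:
{"method": "drive_tool", "body": {"deltas": [[0,0,0,0,0,0.0015,1],[0,0,0,0,0,0.003,1],[0,0,0,0,0,0.0045,1],[0,0,0,0,0,0.006,1],[0,0,0,0,0,0.006,1]]}}

```text
time: 13.6
ee_pos: [0.5633, 0.1789, 0.0361]
eef_rot: [0.022, 1.0, -0.0, -0.0]
ft_force: [0.6, -0.0, -1.3]
width: 0.0537
```

The pins are in the keyways: underside at about 0.043, well below the 0.0515 pin rest, and no resistance. Next is the spring ring, in 1 mm steps.

Request:
{"method": "drive_tool", "body": {"deltas": [[0,0,0,0,0,0.001,1],[0,0,0,0,0,0.002,1],[0,0,0,0,0,0.003,1],[0,0,0,0,0,0.003,1]]}}

```text
time: 14.0
ee_pos: [0.5636, 0.179, 0.0336]
eef_rot: [0.022, 1.0, 0.0, 0.0]
ft_force: [-2.3, -0.0, 2.5]
width: 0.0538
```

Ring contact (about +4 N) is where it should be. Continue.

Request:
{"method": "drive_tool", "body": {"deltas": [[0,0,0,0,0,0.001,1],[0,0,0,0,0,0.002,1],[0,0,0,0,0,0.003,1],[0,0,0,0,0,0.003,1]]}}

```text
time: 14.4
ee_pos: [0.5636, 0.179, 0.0306]
eef_rot: [0.022, 1.0, 0.0, 0.0]
ft_force: [-2.5, -1.0, 6.5]
width: 0.0537
```

Request:
{"method": "drive_tool", "body": {"deltas": [[0,0,0,0,0,0.0005,1],[0,0,0,0,0,0.001,1],[0,0,0,0,0,0.001,1],[0,0,0,0,0,0.001,1]]}}

```text
time: 14.8
ee_pos: [0.5636, 0.179, 0.0304]
eef_rot: [0.023, 1.0, 0.0, 0.0]
ft_force: [-4.8, -1.6, 12.9]
width: 0.0538
```

Seated: the force rises stiffly to ~14 N at exactly the expected height. I'll hold and check that it stays put.

Request:
{"method": "drive_tool", "body": {"deltas": [[0,0,0,0,0,0,1],[0,0,0,0,0,0,1],[0,0,0,0,0,0,1],[0,0,0,0,0,0,1],[0,0,0,0,0,0,1],[0,0,0,0,0,0,1]]}}

```text
time: 15.4
ee_pos: [0.5637, 0.179, 0.0304]
eef_rot: [0.022, 1.0, 0.0, 0.0]
ft_force: [-6.2, -2.8, 13.0]
width: 0.0538
```

```bash
python3 - <<'E'
from h import *
im,d=camera("scene"); row(.5637,.179,.0304,87.5)
print(tip("lens_cell","scene"),"pred seat",pr("scene",np.array([.5637,.179,.037])))
save("home.png",cv2.resize(im[100:200,245:365],(720,600),interpolation=cv2.INTER_CUBIC))
E
```

```text
t 15.45 pos [0.5637 0.179  0.0304] yaw 87.4 j [-0.55  0.41  0.2   1.74 -0.1   1.    1.21] F [-5.3 -1.6 12. ] w 0.0537
turn [ 0.03  0.02 -0.08] shift [-0. -0.  0.]
[(0.53, 305.7, 162.7)] pred seat [305.9 162.5]
```

View pics/home.png

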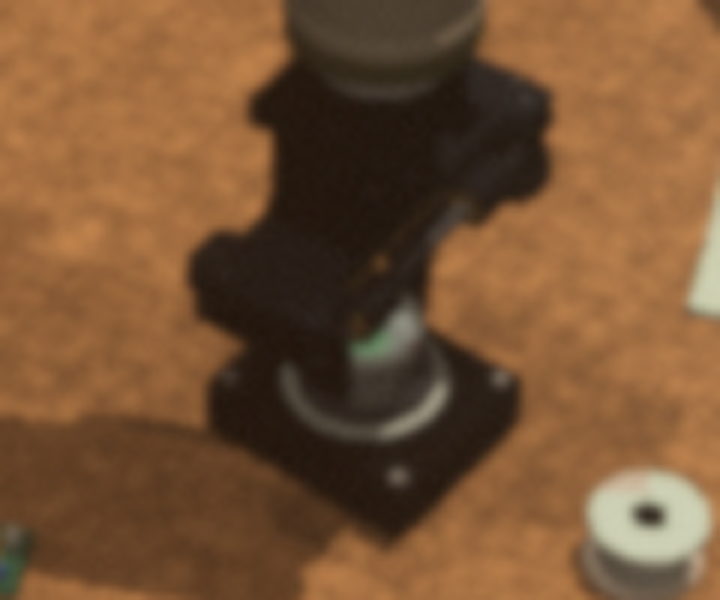

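The flange sits concentrically on the bright plate, centre about (366,375), and covers the spring ring. The detected origin (305.7,162.7) matches the seat (305.9,162.5). The force is steady, so I'm handing in.

```bash
python3 -c "
from bench import *
print(close_job())"
```

```text
the job is handed in; nothing more can be done
None
```

The lens cell is home on the camera's spigot, still gripped at the 20 N setting and held down with about 14 N. I handed the job in at about 15.5 s; no verdict was reported.

**What I did:** I measured the pin and keyway directions in the top picture, lifted the cell, turned it about 47° and lowered it over the spigot. The pins entered the keyways on the first try, with no search turning.

**Last checks:**
- **Spring ring:** it resisted at the expected height.
- **Seat:** the force then rose stiffly at tool height 0.0304 m. That puts the underside at 37 mm, on the seat.
- **Centring:** the detected cell position matched the predicted seat to within 0.3 px.
- **Grip:** the opening was steady at 53.7 mm, close to the 54 mm collar.

**What disagreed:**
- **Tool height:** the fingertips sit about 31–36 mm higher than the stated tool geometry implies. My first grasp therefore closed on nothing, above the cell, without touching it. I corrected the height from the depth images and the second grasp held.
- **Side force:** about 5–6 N stayed on the tool at the end, probably from a small centring offset. I left it.
- **Not checked:** I did not measure the other things on the worktop again afterwards; no unexpected contact force showed in the readings. I viewed 12 pictures, two over the budget of 10.

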